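Turn the blue cup to the arrow

ROBOT

A 6-joint arm with a two-finger parallel gripper is mounted at the origin on the work surface. World frame = base frame: x ahead of the robot, y to its left, z up, the work surface at z = 0. Lengths are in m, angles in rad, forces in N, time in s.
With the tool pointing down it reaches from about 0.325 to 0.85 m from the base axis. Payload 15.5 kg.
Tool frame: the origin (TCP) lies at the very end of the fingers, on their centre line; the grasp point (between the pads) lies 19 mm behind it (bot.grasp_offset is the distance from the TCP to the grasp point, in m); z points along the fingers, y is the line along which they close (so a half turn about z gives the same grasp; the last joint's range is limited). The gripper opens to 91 mm and grips with 3 to 60 N. Pads are 32 mm wide; open, the fingers measure 118 mm over their backs; the gripper's body (76 mm by 178 mm) begins 60 mm behind the grasp point.
Start: joints at [1.145, 0.494, 1.345, -0, 1.302, -0.096], TCP at [0.202, 0.591, 0.214] pointing down, gripper open.
Joint ranges: [-2.91, 2.91], [-0.82, 2.16], [0.22, 2.67], [-1.22, 4.37], [0.12, 2.79], [-3.08, 3.08]. Speed limits (rad/s): [1.89, 1.89, 2.57, 3.01, 3.01, 3.01].

INTERFACE

Orientations are given as a 3x3 rotation matrix whose columns are the frame's x, y, z axes.
In Python, from station import bot gives the robot as it stands.
- The arm moves only by the tool apply_moves, never from a script. Its argument "rows" is a list of rows, each a list of 7 numbers: the turn, a rotation vector about the world's x, y, z in rad, then the shift along the world's x, y, z in m, then the opening, from 0 (shut) to 1 (fully open). A call has 1 to 8 rows; each row is the pose to reach, as a shift and turn from the pose commanded when the call began; what a row does not reach only later rows make up. A row lasts 1/10 s, in which the tool goes at most 50 mm and 8.59 degrees, less where a joint would pass 70% of its speed; a pose out of reach is approached as far as the arm can. A call with a gripper value outside its range is refused whole. The fingers move at their own pace and stop on an object; the grip force is fixed at half the most. Time passes only in rows, so rows that repeat a pose let the fingers close. It gives the time, the measured TCP pose, the force, the opening and the grip force at its end, in the units of the state.
- bot.read_state(): the state, without advancing time (a new reading comes with each control period).
- bot.snapshot(name): name is "scene" or "top"; returns a dict with "image" (400x640x3 uint8, red, green, blue), "z_map" (400x640 float32, m along the optical axis (not along the pixel's ray), 0 where there is no reading), "fx", "fy", "cx", "cy" (pixels), "D" ([k1, k2, p1, p2, k3] as OpenCV has them; the pictures are not rectified), "eye" and "orientation" of the camera in the world. Camera axes: x right, y down, z forward; pixel columns grow to the right and rows downward; lengths in m; the calibration is good to about 2 mm. A picture is of the moment at which its call begins.
- bot.job_done(): hands the job in; it is judged then, once.
Trained networks look in a picture, given as the dict that the camera call returned (one of the last four; its "shot" number tells which), for a name from the list of things; names that differ only in an ending like _2 or _b are one class to them, and where a whole thing is asked for, a point or a joint stands for the part that bears it (a point fixed in the world has none). Each returns a list of dicts, best first, with "confidence" (0 to 1); they miss things now and then, are a little off and sometimes report something else, mostly with a low value. They report only what shows in the picture. A call takes as long as a camera call. They do not tell look-alikes from the thing itself.
- bot.silhouettes(name, picture): "mask" (400x640 bool, what is visible of it) and "centre" ([column, row] in pixels, amid what is visible of it).
- bot.spot_point(name, picture): "centre" ([column, row] in pixels: a listed point, or the origin of a listed thing).
The state is a dict: "time": time; "joint_positions": joint angles; "qvel": joint speeds; "tau": joint torques, N m; "tcp_pos": TCP position; "ee_rot": TCP orientation; "ft_force": force on the tool from outside, world axes, zero at the start; "ft_torque": the same for the moment, N m; "width": finger opening in m; "finger_force": force on a finger pad.
Only numpy, scipy, OpenCV 4.12 (cv2) and the standard library are available. Lean on these libraries where they do the work, as an engineer would, in place of code of your own. Each camera call takes 0.05 s, during which the arm holds its last target. There are 200 camera calls.

TASK

Three freshly glazed cups stand on the potter's banding wheel. Turn the wheel, best by pushing one of the posts on its rim, until the blue cup is at the front, in line with the yellow arrow, then let go and leave the wheel standing still. The raw glaze smudges, so do not touch any of the cups, and keep all three standing on the wheel.

Things in the scene. Friction and masses are not known exactly. Their poses are not given: they have to be found in the camera images.
- wheel: Aluminium disc, radius 120 mm, 12 thick, top 72 mm above the table; turns freely both ways about its vertical axis (about 1 N on a post), stops at once when not pushed. Origin: on the axis in the top face, z up. Three black upright posts, 14 mm thick, 40 tall above the top face, on rim ears 132 mm from the axis, at 0, 120, 240 degrees from its x axis; ears reach 145 mm. Cups start midway between posts.
- arrow (a point): Tip of the yellow arrow lying on the table, 14 mm high, on the wheel's fixed foot, 170 mm from the axis and pointing at it; it marks the front of the wheel, roughly towards the robot, and does not turn. The arrow reaches 70 mm outwards from this tip and is 50 mm wide. x axis: from the tip to the wheel's axis; z up.
- cup_blue: The cup to bring to the arrow: dark blue glazed cup without a handle, 50 mm across and 45 mm tall, standing loose on the plate with its middle about 68 mm from the plate's axis. Origin: centre of its underside.
- cup_cream: Bystander: cream-white glazed cup without a handle, 50 mm across and 45 mm tall, standing loose on the plate with its middle about 68 mm from the plate's axis. Origin: centre of its underside.
- cup_green: Bystander: dark green glazed cup without a handle, 50 mm across and 45 mm tall, standing loose on the plate with its middle about 68 mm from the plate's axis. Origin: centre of its underside.
There are look-alikes about, which are no part of the job. Several things have the shape of the cup_blue; the one meant has the colours described above.

How it is judged:
At the end, for the whole second after the job is handed in: The blue cup's middle is within 18 mm (about 15 degrees of turn) of the line from the arrow to the wheel's axis, on the arrow's side; the wheel is still, and all three cups stand upright on the plate (y of cup_blue in the frame of arrow between -0.018 and 0.018 m and x of cup_blue in the frame of arrow below 0.13 m and angular speed of wheel below 0.05 rad/s and height (world z) of each of cup_blue, cup_cream, cup_green above 0.066 m and angle between each of cup_blue, cup_cream, cup_green's own z axis and vertical below 0.15 rad); the robot touches nothing.
It fails at once if the robot touches the blue cup (contact force between any of the arm, the fingers and cup_blue above 0.3 N).
It fails at once if the robot touches the cream cup (contact force between any of the arm, the fingers and cup_cream above 0.3 N).
It fails at once if the robot touches the green cup (contact force between any of the arm, the fingers and cup_green above 0.3 N).
It also fails if it takes over 45 s, if anything falls off the work surface, if the arm or the gripper's body presses on something with over 40 N, if the wrist force passes 120 N, or if a joint passes its speed limit or range.

## Working session

There is one attempt and no reset: what is moved stays moved. The work goes in short steps, Python scripts to look and compute and a tool call to move; the robot and the scene stay as the last step left them, time stands still between calls to the robot, and variables do not carry over. Pictures are saved under pics/ and viewed, at most 10 in all, crops included, and the job is handed in when it is done.

Besides the shell and the picture viewer there is one more tool, called after "Call:" by a JSON object that holds its "api" and its "payload", one argument or row to a line. apply_moves: Moves the arm, as the interface text tells. Its arguments: {"type":"object","properties":{"rows":{"type":"array","items":{"type":"array","items":{"type":"number"}}}},"required":["rows"]}

```bash
mkdir -p pics; cat > h.py <<'E'
import numpy as np, cv2
from station import bot
def K(p): return np.array([[p['fx'],0,p['cx']],[0,p['fy'],p['cy']],[0,0,1.]])
def ray(p,uv):
    n=cv2.undistortPoints(np.array([[uv]],float),K(p),np.array(p['D'],float)).ravel()
    return np.array([n[0],n[1],1.])
def at(p,uv,z=None,d=None):
    r=np.array(p['orientation'])@ray(p,uv); e=np.array(p['eye'])
    return e+r*(d if d is not None else (z-e[2])/r[2])
def proj(p,X):
    c=np.array(p['orientation']).T@(np.array(X)-p['eye'])
    return cv2.projectPoints(c.reshape(1,1,3),np.zeros(3),np.zeros(3),K(p),np.array(p['D'],float))[0].ravel()
def save(p,f): cv2.imwrite('pics/'+f,p['image'][:,:,::-1])
E
python3 - <<'E'
from h import *
for n in ['scene','top']:
    p=bot.snapshot(n); save(p,n+'1.png'); print(n,p['eye'])
    for k in ['wheel','arrow','cup_blue','cup_cream','cup_green']:
        for s in bot.spot_point(k,p)[:4]:
            u=s['centre']; z=0.014 if k=='arrow' else 0.072
            print(k,round(s['confidence'],2),np.round(u),np.round(at(p,u,z=z),3))
        for s in bot.silhouettes(k,p)[:4]:
            u=s['centre'];m=s['mask']; print('  sil',round(s['confidence'],2),np.round(u),m.sum(),p['image'][m].mean(0).round(),at(p,u,d=p['z_map'][int(u[1]),int(u[0])]).round(3))
E
```

```text
scene [ 1.06233586 -0.42440234  0.63584426]
wheel 0.86 [356. 207.] [0.567 0.001 0.072]
wheel 0.61 [323. 210.] [ 0.538 -0.055  0.072]
  sil 0.97 [354. 218.] 7626 [197. 191. 194.] [ 0.589 -0.022  0.072]
arrow 0.53 [319. 183.] [0.404 0.03  0.014]
  sil 0.78 [318. 175.] 304 [150. 119.  23.] [0.379 0.046 0.014]
cup_blue 0.76 [321. 211.] [ 0.537 -0.058  0.072]
cup_blue 0.76 [248. 200.] [ 0.424 -0.153  0.072]
cup_blue 0.66 [238. 265.] [ 0.565 -0.248  0.072]
cup_blue 0.66 [271. 300.] [ 0.659 -0.241  0.072]
  sil 0.77 [247. 189.] 526 [111.  14.   9.] [ 0.33  -0.11   0.018]
  sil 0.72 [235. 257.] 816 [140.  64.   2.] [ 0.494 -0.226  0.016]
  sil 0.6 [321. 200.] 763 [32. 42. 95.] [ 0.525 -0.05   0.087]
cup_cream 0.71 [369. 181.] [0.52  0.074 0.072]
cup_green 0.64 [385. 222.] [0.631 0.017 0.072]
  sil 0.59 [386. 208.] 788 [40. 70. 47.] [0.62  0.028 0.092]
top [ 0.38783378 -0.02461078  0.7268359 ]
  sil 0.9 [307. 161.] 13298 [200. 201. 201.] [ 0.57  -0.001  0.074]
arrow 0.79 [290. 261.] [0.399 0.026 0.014]
  sil 0.98 [290. 279.] 1345 [189. 153.  29.] [0.366 0.025 0.016]
  sil 0.39 [308. 164.] 13213 [200. 201. 201.] [ 0.564 -0.004  0.073]
cup_blue 0.93 [370. 296.] [ 0.343 -0.112  0.072]
cup_blue 0.9 [433. 203.] [ 0.5   -0.216  0.072]
cup_blue 0.77 [423. 152.] [ 0.589 -0.201  0.072]
cup_blue 0.71 [339. 182.] [ 0.535 -0.058  0.072]
  sil 0.98 [342. 176.] 733 [ 67.  72. 126.] [ 0.543 -0.062  0.076]
  sil 0.96 [375. 294.] 663 [151.  32.  15.] [ 0.344 -0.128  0.006]
  sil 0.94 [438. 199.] 758 [170.  83.   5.] [ 0.52  -0.246  0.004]
  sil 0.61 [426. 145.] 731 [162.  88. 102.] [ 0.622 -0.225  0.007]
cup_cream 0.69 [273. 185.] [0.526 0.055 0.072]
  sil 0.68 [270. 177.] 805 [164. 160. 142.] [0.539 0.06  0.076]
cup_green 0.72 [298. 129.] [0.628 0.014 0.072]
  sil 0.97 [296. 120.] 832 [76. 96. 74.] [0.64  0.018 0.078]
```

```bash
python3 - <<'E'
from h import *
for n in ['top','scene']:
    p=bot.snapshot(n); im=p['image'][:,:,::-1]
    # posts: dark points with height 0.108..0.116
    pts=[];
    dp=p['z_map']
    v,u=np.where((dp>0)&(p['image'].max(2)<70))
    X=np.array([at(p,(a,b),d=dp[b,a]) for a,b in zip(u,v)])
    s=(X[:,2]>0.106)&(X[:,2]<0.12)&(np.hypot(X[:,0]-.566,X[:,1])<.16)&(np.hypot(X[:,0]-.566,X[:,1])>.1)
    import scipy.cluster.hierarchy as h
    l=h.fclusterdata(X[s],0.03,criterion='distance')
    for i in set(l):print(n,'post',X[s][l==i].mean(0).round(4),(l==i).sum(), u[s][l==i].mean(),v[s][l==i].mean())
    c=im[70:330,220:480] if n=='top' else im[110:310,200:460]
    cv2.imwrite(f'pics/crop_{n}.png',cv2.resize(c,None,fx=2.2,fy=2.2,interpolation=2))
E
```

```text
top post [ 0.4324 -0.0209  0.1111] 24 316.1666666666667 238.95833333333334
top post [0.6086 0.1251 0.1106] 31 229.7741935483871 130.2258064516129
top post [ 0.6464 -0.098   0.1113] 37 365.56756756756755 110.4054054054054
scene post [ 0.4393 -0.0202  0.1105] 20 307.75 162.95
scene post [ 0.6534 -0.0989  0.1109] 30 342.3333333333333 240.63333333333333
scene post [0.6144 0.1254 0.1103] 22 423.09090909090907 178.77272727272728
```

View pics/scene1.png

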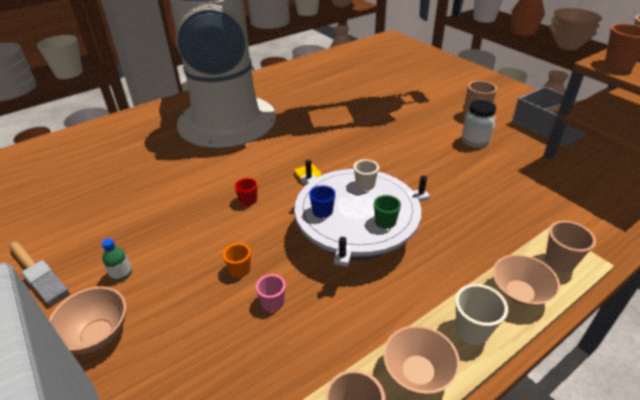

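View pics/crop_top.png

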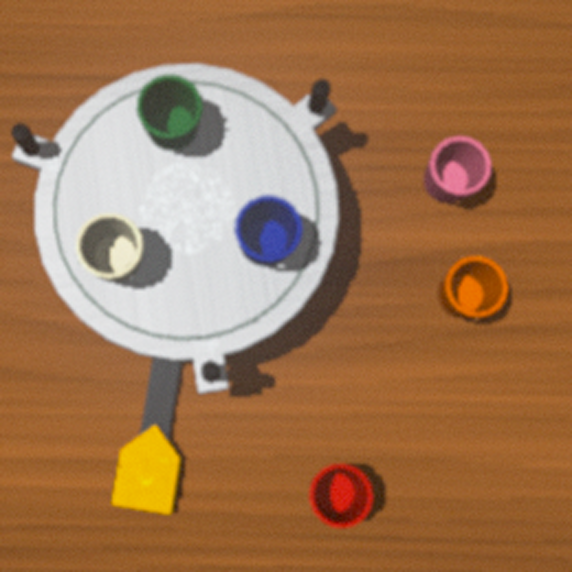

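The top picture shows the look-alikes of the blue cup: red (375,294), orange (438,199) and pink (426,145), all on the table. The dark blue cup on the wheel is at (342,176), and the crop confirms it. The arrow tip is at (290,261). The posts are at (316,239), (230,130) and (366,110).

The blue cup sits at about 250° and the arrow at about 171°, so the wheel needs about −79° (clockwise). I'll push the front post towards +y.

```bash
python3 - <<'E'
from h import *
s=bot.read_state(); print(s['tcp_pos'],np.round(s['ee_rot'],3),s['width'],s['time'])
E
```

```text
[0.2024227  0.59131779 0.21393434] [[-0.946  0.324  0.   ]
 [ 0.324  0.946  0.   ]
 [-0.     0.    -1.   ]] 0.09111376298297186 1.2
```

Call:
{"api": "apply_moves", "payload": {
  "rows": [
    [0,0,0,0.02,-0.045,0,0],
    [0,0,0,0.035,-0.09,0,0],
    [0,0,0,0.05,-0.135,0,0],
    [0,0,0,0.07,-0.18,0,0],
    [0,0,0,0.085,-0.225,0,0],
    [0,0,0,0.1,-0.27,0,0],
    [0,0,0,0.12,-0.315,0,0],
    [0,0,0,0.135,-0.36,0,0]
  ]
}}

```text
time: 2.0
tcp_pos: [0.3381, 0.2297, 0.2142]
ee_rot: [[-0.946, 0.324, 0.001], [0.324, 0.946, 0.0], [-0.001, 0.001, -1.0]]
ft_force: [1.5, 0.2, -0.6]
width: 0.0298
finger_force: 0.0
```

Call:
{"api": "apply_moves", "payload": {
  "rows": [
    [0,0,0.08,0.014,-0.042,0,0],
    [0,0,0.16,0.028,-0.084,0,0],
    [0,0,0.24,0.042,-0.126,0,0],
    [0,0,0.32,0.058,-0.168,0,0],
    [0,0,0.4,0.074,-0.21,0,0],
    [0,0,0.45,0.088,-0.252,0,0],
    [0,0,0.45,0.104,-0.292,0,0],
    [0,0,0.45,0.104,-0.292,0,0]
  ]
}}

```text
time: 2.8
tcp_pos: [0.4435, -0.0649, 0.2141]
ee_rot: [[-0.993, -0.116, 0.002], [-0.116, 0.993, -0.001], [-0.002, -0.002, -1.0]]
ft_force: [-0.3, -0.3, 0.2]
width: 0.0005
finger_force: 0.0
```

Call:
{"api": "apply_moves", "payload": {
  "rows": [
    [0,0,0,0,0,-0.04,0],
    [0,0,0,0,0,-0.08,0],
    [0,0,0,0,0,-0.11,0],
    [0,0,0,0,0,-0.123,0],
    [0,0,0,0,0,-0.123,0]
  ]
}}

```text
time: 3.3
tcp_pos: [0.4403, -0.0601, 0.0895]
ee_rot: [[-0.993, -0.12, -0.003], [-0.12, 0.993, 0.001], [0.003, 0.001, -1.0]]
ft_force: [-0.2, -1.0, -0.1]
width: 0.0006
finger_force: 0.0
```

```bash
python3 - <<'E'
from h import *
p=bot.snapshot('scene'); cv2.imwrite('pics/s2.png',cv2.resize(p['image'][100:300,180:480,::-1],None,fx=2.5,fy=2.5))
E
```

```text
(no output)
```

View pics/s2.png

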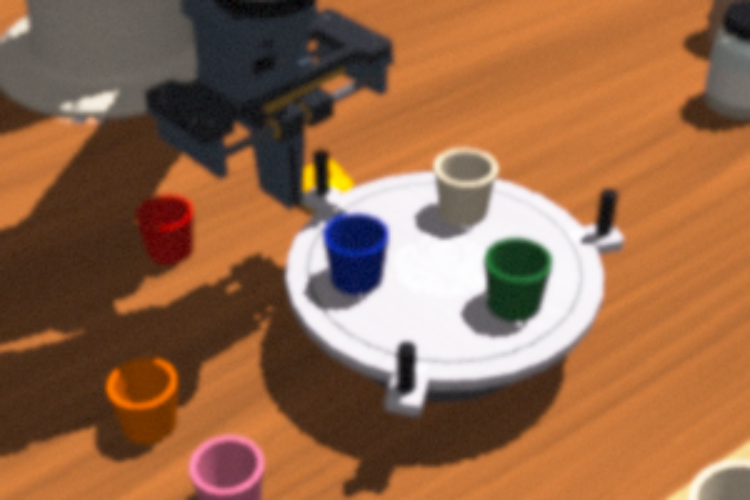

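The picture shows the closed fingers standing left of the front post, about (275,170) in the crop, clear of all the cups. Next I compute the arc.

```bash
python3 - <<'E'
from h import *
c=np.array([.565,.002]); s=bot.read_state(); p0=np.array(s['tcp_pos'][:2]); print(p0)
r=.137;A=[204,202,200,198,196,193,190,186, 182,178,174,170,166,162,158,154,150,146,142,138,135,132,130,128]
b=p0;a0=206.4
for i,a in enumerate(A):
    q=c+r*np.array([np.cos(np.radians(a)),np.sin(np.radians(a))])
    print([0,0,round(np.radians(a-a0),2),*np.round(q-b,3),0,0])
    if i%8==7: b=q;a0=a;print()
E
```

```text
[ 0.44096847 -0.06031571]
[0, 0, np.float64(-0.04), np.float64(-0.001), np.float64(0.007), 0, 0]
[0, 0, np.float64(-0.08), np.float64(-0.003), np.float64(0.011), 0, 0]
[0, 0, np.float64(-0.11), np.float64(-0.005), np.float64(0.015), 0, 0]
[0, 0, np.float64(-0.15), np.float64(-0.006), np.float64(0.02), 0, 0]
[0, 0, np.float64(-0.18), np.float64(-0.008), np.float64(0.025), 0, 0]
[0, 0, np.float64(-0.23), np.float64(-0.009), np.float64(0.031), 0, 0]
[0, 0, np.float64(-0.29), np.float64(-0.011), np.float64(0.039), 0, 0]
[0, 0, np.float64(-0.36), np.float64(-0.012), np.float64(0.048), 0, 0]

[0, 0, np.float64(-0.07), np.float64(-0.001), np.float64(0.01), 0, 0]
[0, 0, np.float64(-0.14), np.float64(-0.001), np.float64(0.019), 0, 0]
[0, 0, np.float64(-0.21), np.float64(0.0), np.float64(0.029), 0, 0]
[0, 0, np.float64(-0.28), np.float64(0.001), np.float64(0.038), 0, 0]
[0, 0, np.float64(-0.35), np.float64(0.003), np.float64(0.047), 0, 0]
[0, 0, np.float64(-0.42), np.float64(0.006), np.float64(0.057), 0, 0]
[0, 0, np.float64(-0.49), np.float64(0.009), np.float64(0.066), 0, 0]
[0, 0, np.float64(-0.56), np.float64(0.013), np.float64(0.074), 0, 0]

[0, 0, np.float64(-0.07), np.float64(0.004), np.float64(0.008), 0, 0]
[0, 0, np.float64(-0.14), np.float64(0.01), np.float64(0.017), 0, 0]
[0, 0, np.float64(-0.21), np.float64(0.015), np.float64(0.024), 0, 0]
[0, 0, np.float64(-0.28), np.float64(0.021), np.float64(0.032), 0, 0]
[0, 0, np.float64(-0.33), np.float64(0.026), np.float64(0.037), 0, 0]
[0, 0, np.float64(-0.38), np.float64(0.031), np.float64(0.042), 0, 0]
[0, 0, np.float64(-0.42), np.float64(0.035), np.float64(0.045), 0, 0]
[0, 0, np.float64(-0.45), np.float64(0.039), np.float64(0.048), 0, 0]
```

Call:
{"api": "apply_moves", "payload": {
  "rows": [
    [0,0,-0.04,-0.001,0.006,0,0],
    [0,0,-0.08,-0.003,0.011,0,0],
    [0,0,-0.11,-0.005,0.015,0,0],
    [0,0,-0.15,-0.006,0.02,0,0],
    [0,0,-0.18,-0.008,0.025,0,0],
    [0,0,-0.23,-0.009,0.031,0,0],
    [0,0,-0.29,-0.011,0.039,0,0],
    [0,0,-0.36,-0.012,0.048,0,0]
  ]
}}

```text
time: 4.15
tcp_pos: [0.4299, -0.0125, 0.0922]
ee_rot: [[-0.971, 0.24, 0.002], [0.24, 0.971, -0.0], [-0.002, -0.0, -1.0]]
ft_force: [-1.9, -0.8, 0.5]
width: 0.0006
finger_force: 0.7
```

Call:
{"api": "apply_moves", "payload": {
  "rows": [
    [0,0,-0.07,-0.001,0.01,0,0],
    [0,0,-0.14,-0.001,0.019,0,0],
    [0,0,-0.21,0,0.029,0,0],
    [0,0,-0.28,0.001,0.038,0,0],
    [0,0,-0.35,0.003,0.047,0,0],
    [0,0,-0.42,0.006,0.057,0,0],
    [0,0,-0.49,0.009,0.066,0,0],
    [0,0,-0.56,0.013,0.074,0,0]
  ]
}}

```text
time: 4.95
tcp_pos: [0.4427, 0.062, 0.0922]
ee_rot: [[-0.695, 0.719, 0.001], [0.719, 0.695, -0.0], [-0.001, 0.001, -1.0]]
ft_force: [-2.1, -0.8, 0.1]
width: 0.0004
finger_force: 0.7
```

```bash
cat > look.py <<'E'
from h import *
import sys
for n in ['top','scene']:
    p=bot.snapshot(n); save(p,f'{n}_{sys.argv[1]}.png')
    for k in ['cup_blue','cup_cream','cup_green']:
        for s in bot.silhouettes(k,p):
            m=s['mask'];z=p['z_map'];v,u=np.where(m&(z>0))
            X=np.array([at(p,(a,b),d=z[b,a]) for a,b in zip(u,v)])
            X=X[X[:,2]>.10]
            if len(X)<20: continue
            c,r=cv2.minEnclosingCircle(np.percentile(X[:,:2],[2,98],axis=0).astype(np.float32))
            c=np.percentile(X[:,:2],[2,98],axis=0).mean(0)
            d=c-[.565,.002]
            print(n,k,round(s['confidence'],2),c.round(3),'zmax',X[:,2].max().round(3),'ang',np.degrees(np.arctan2(d[1],d[0])).round(1)%360,'r',np.hypot(*d).round(3),p['image'][m].mean(0).round())
print(bot.read_state()['tcp_pos'])
E
python3 look.py a
```

```text
top cup_blue 0.56 [ 0.478 -0.034] zmax 0.467 ang 202.5 r 0.094 [ 59.  66. 118.]
top cup_green 0.66 [ 0.621 -0.032] zmax 0.12 ang 328.5 r 0.065 [68. 93. 65.]
scene cup_blue 0.87 [ 0.505 -0.024] zmax 0.12 ang 203.1 r 0.065 [26. 35. 89.]
scene cup_cream 0.71 [0.574 0.071] zmax 0.12 ang 82.6 r 0.069 [141. 129. 113.]
scene cup_green 0.77 [ 0.623 -0.032] zmax 0.12 ang 329.3 r 0.067 [41. 75. 49.]
[0.44238631 0.06102619 0.0911461 ]
```

View pics/scene_a.png

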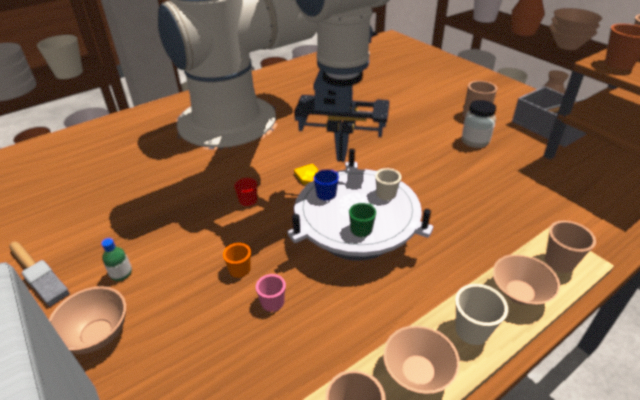

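The post is pushing cleanly. The blue cup is at about 205° in the view at (326,184), all cups are upright, and about 33° remains.

Call:
{"api": "apply_moves", "payload": {
  "rows": [
    [0,0,-0.07,0.004,0.008,0,0],
    [0,0,-0.14,0.01,0.017,0,0],
    [0,0,-0.21,0.015,0.024,0,0],
    [0,0,-0.28,0.021,0.032,0,0],
    [0,0,-0.33,0.026,0.037,0,0],
    [0,0,-0.38,0.031,0.042,0,0],
    [0,0,-0.42,0.035,0.045,0,0],
    [0,0,-0.45,0.039,0.048,0,0]
  ]
}}

```text
time: 6.15
tcp_pos: [0.4811, 0.1092, 0.0908]
ee_rot: [[-0.314, 0.949, -0.001], [0.949, 0.314, -0.0], [0.0, -0.001, -1.0]]
ft_force: [-1.8, -0.1, -0.0]
width: 0.0005
finger_force: 0.7
```

```bash
python3 look.py b
```

```text
top cup_blue 0.82 [0.496 0.004] zmax 0.12 ang 178.4 r 0.069 [59. 62. 85.]
top cup_cream 0.59 [0.558 0.053] zmax 0.428 ang 98.2 r 0.052 [160. 157. 140.]
scene cup_blue 0.83 [0.499 0.006] zmax 0.119 ang 176.8 r 0.066 [20. 27. 74.]
scene cup_cream 0.95 [0.602 0.062] zmax 0.12 ang 58.0 r 0.07 [140. 130. 114.]
scene cup_green 0.69 [ 0.602 -0.053] zmax 0.12 ang 304.0 r 0.066 [46. 80. 54.]
[0.48124286 0.10911462 0.09094704]
```

Call:
{"api": "apply_moves", "payload": {
  "rows": [
    [0,0,-0.04,0.004,0.003,0,0],
    [0,0,-0.08,0.008,0.006,0,0],
    [0,0,-0.11,0.012,0.008,0,0],
    [0,0,-0.13,0.015,0.01,0,0],
    [0,0,-0.13,0.015,0.01,0,0]
  ]
}}

```text
time: 7.05
tcp_pos: [0.4967, 0.1194, 0.0909]
ee_rot: [[-0.19, 0.982, 0.0], [0.982, 0.19, 0.0], [-0.0, 0.0, -1.0]]
ft_force: [0.1, -0.2, -0.6]
width: 0.0008
finger_force: 0.0
```

Call:
{"api": "apply_moves", "payload": {
  "rows": [
    [0,0,0,-0.012,-0.003,0,0],
    [0,0,0,-0.025,0,0,0],
    [0,0,0,-0.03,0.005,0.03,0],
    [0,0,0,-0.03,0.03,0.07,0],
    [0,0,0,-0.03,0.07,0.1,0],
    [0,0,0,-0.04,0.115,0.12,0],
    [0,0,0,-0.05,0.16,0.13,0],
    [0,0,0,-0.06,0.205,0.13,0]
  ]
}}

```text
time: 7.85
tcp_pos: [0.4351, 0.326, 0.2226]
ee_rot: [[-0.19, 0.982, 0.002], [0.982, 0.19, 0.001], [0.001, 0.002, -1.0]]
ft_force: [0.7, -0.8, -0.1]
width: 0.0003
finger_force: 0.0
```

```bash
python3 look.py c; python3 - <<'E'
from h import *
p=bot.snapshot('top'); print([(round(s['confidence'],2),at(p,s['centre'],z=.014).round(4)) for s in bot.spot_point('arrow',p)])
cv2.imwrite('pics/top_cc.png',cv2.resize(p['image'][70:330,220:480,::-1],None,fx=2.2,fy=2.2))
E
```

```text
top cup_blue 0.88 [0.496 0.014] zmax 0.119 ang 169.9 r 0.07 [ 73.  80. 139.]
top cup_green 0.81 [ 0.591 -0.058] zmax 0.12 ang 293.7 r 0.065 [ 79. 107.  80.]
scene cup_blue 0.89 [0.5   0.015] zmax 0.119 ang 169.0 r 0.066 [20. 30. 87.]
scene cup_cream 0.7 [0.609 0.056] zmax 0.12 ang 50.7 r 0.07 [131. 121. 108.]
scene cup_green 0.63 [ 0.594 -0.057] zmax 0.119 ang 296.1 r 0.066 [35. 67. 43.]
[0.43630228 0.32310141 0.22076363]
[(0.61, array([0.3938, 0.0211, 0.014 ]))]
```

View pics/top_cc.png

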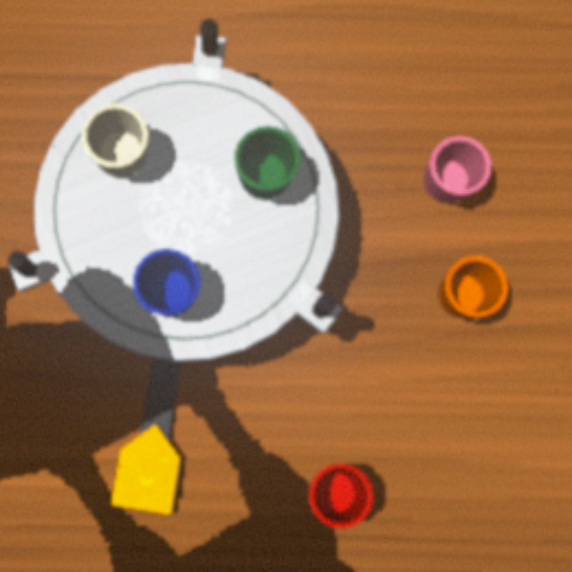

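The blue cup (168,282 in the crop) lies on the line from the arrow tip (155,425) to the axis, within about 3 mm. All cups are upright and the arm is clear.

```bash
python3 -c "
from station import bot
print(bot.job_done())"
```

```text
the job is handed in; nothing more can be done
None
```

The blue cup stands at the arrow, measured within about 3 mm of its line, with all three cups upright and the arm clear of everything; the job is handed in, and the hand-in returned no verdict.

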